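# Clear the glass rinser and rinse the tall tumbler

## Robot

A 6-joint arm with a two-finger parallel gripper is mounted at the origin on the work surface. World frame = base frame: x ahead of the robot, y to its left, z up, the work surface at z = 0. Lengths are in m, angles in rad, forces in N, time in s.
With the tool pointing down it reaches from about 0.35 to 0.975 m from the base axis. Payload 4.9 kg.
Tool frame: the origin (TCP) lies at the very end of the fingers, on their centre line; the grasp point (between the pads) lies 19 mm behind it; z points along the fingers, y is the line along which they close (so a half turn about z gives the same grasp; the last joint's range is limited). The gripper opens to 85 mm and grips with 20 to 120 N. Pads are 22 mm wide; open, the fingers measure 114 mm over their backs; the gripper's body (76 mm by 85 mm) begins 54 mm behind the grasp point. The pads swing forward as they close: fully open they stand 13 mm farther back than shut.
Start: joints at [-1.341, 0.053, 1.613, -0, 1.476, -0.119], TCP at [0.214, -0.587, 0.231] pointing down, gripper open.
Joint ranges: [-3.01, 3.01], [-1.01, 2.22], [0.06, 2.58], [-1.02, 4.17], [0.09, 2.62], [-3.14, 3.14]. Speed limits (rad/s): [2.57, 2.57, 3.14, 3.14, 3.14, 3.14].

## Interface

Orientations are given as a unit quaternion [w, x, y, z].
In Python, from plant import * gives the robot as it stands.
- The arm moves only by the tool jog_arm, never from a script. Its argument "moves" is a list that holds one entry, the list of rows, each a list of 7 numbers: the finger opening in cm, from 0 to 8.54, then the shift along the tool's x, y, z in cm, then the turn, a rotation vector about the tool's x, y, z in rad. A call has 1 to 20 rows; each row shifts and turns the commanded pose from where the row before left it, along the tool's axes as they then stand; what a row does not reach is not made up. A row lasts 1/12 s, in which the tool goes at most 41.7 mm and 7.16 degrees, less where a joint would pass 70% of its speed; a pose out of reach is approached as far as the arm can. A call is refused whole if a number of a shift passes 4.17 or a number of a turn 0.125, either way. A call with a gripper value outside its range is refused whole. The fingers move at their own pace and stop on an object; the grip force is fixed at half the most. Time passes only in rows, so rows that do not move let the fingers close. It gives the time, the measured TCP pose, the force, the opening and the grip force at its end, in the units of the state.
- state(): the state, without advancing time (a new reading comes with each control period).
- grab_frame(name): name is "scene" or "top"; returns a dict with "color" (384x512x3 uint8, blue, green, red), "depth" (384x512 float32, m along the optical axis (not along the pixel's ray), 0 where there is no reading), "fx", "fy", "cx", "cy" (pixels), "R" (3x3) and "t" (3): a world point X has camera coordinates R X + t. Camera axes: x right, y down, z forward; pixel columns grow to the right and rows downward; lengths in m; the calibration is good to about 2 mm. A picture is of the moment at which its call begins.
- job_done(): hands the job in; it is judged then, once.
Trained networks look in a picture, given as the dict that the camera call returned (one of the last four; its "shot" number tells which), for a name from the list of things; names that differ only in an ending like _2 or _b are one class to them, and where a whole thing is asked for, a point or a joint stands for the part that bears it (a point fixed in the world has none). Each returns a list of dicts, best first, with "p" (0 to 1); they miss things now and then, are a little off and sometimes report something else, mostly with a low value. They report only what shows in the picture. A call takes as long as a camera call. They do not tell look-alikes from the thing itself.
- recognise(name, picture): "rect" ([centre column, centre row, width, height] in pixels, round what is visible of it).
- regions_of(name, picture): "pixels" (384x512 bool, what is visible of it) and "rect" ([centre column, centre row, width, height] in pixels, round what is visible of it).
The state is a dict: "time": time; "joint_pos": joint angles; "joint_vel": joint speeds; "joint_efforts": joint torques, N m; "tool_pos": TCP position; "tool_rot": TCP orientation; "contact_force": force on the tool from outside, world axes, zero at the start; "ft_torque": the same for the moment, N m; "gripper_width": opening from 0.0 (shut) to 1.0 (fully open); "grasp_force": force on a finger pad.
Only numpy, scipy, OpenCV 4.12 (cv2) and the standard library are available. Lean on these libraries where they do the work, as an engineer would, in place of code of your own. Each camera call takes 0.05 s, during which the arm holds its last target. There are 200 camera calls.

## Task

Someone left the wooden spatula lying across the glass rinser: lay it flat in the empty compartment of the utensil tray. Then take the tall steel tumbler from the draining mat and, keeping it mouth down and centred on the rinser's sprung spray star, press it straight down until the star is fully down on its stop; press only as firmly as that needs, and leave the other things where they are. Finish while holding: keep the tumbler gripped and pressed down on the stop, do not let go.

Things in the scene. Friction and masses are not known exactly. Their poses are not given: they have to be found in the camera images.
- spatula: slotted wooden spatula (turner), 250 mm long, flat underside, 40 to 65 g. Origin: on the underside, at the centre of mass on the long middle line; x along its length towards the slotted blade, z up. Handle from x=-130 to +20 mm: 22 mm wide (y), 12 mm thick (z). Blade from x=+20 to +120 mm: up to 56 mm wide, 6 to 8 mm thick. At the start it lies flat, balanced across the star of the rinser.
- tray: wooden utensil tray fixed on the counter, 306 mm (x) by 268 mm (y), walls 30 mm high, floor 5 mm thick; origin under its centre, z up. Three long compartments run along its x. The widest one, on its -y side (the side towards the rinser), is empty; the other two hold a brush and a spoon.
- tray_slot (a point): centre of the inner floor of the tray's empty compartment, with the tray's axes (x along the compartment). The compartment is 290 mm long (x) and 100 mm wide (y) inside; its walls rise 25 mm above this floor.
- rinser: stainless glass rinser fixed on the counter: a drip pan 240 mm (x) by 180 mm (y) with a rim 16 mm high, in its middle a round valve body of radius 36 mm and on it the sprung spray star (a black star of eight flat spokes, each 7 mm wide, tip radius 48 mm). Origin under the pan's centre, z up; the star is on this axis.
- star_top (a point): centre of the flat top of the spray star, the plane on which a vessel's rim rests; it moves with the star: 42 mm above the counter when up, 32 mm when fully down. Nothing on the star stands above this plane.
- rinse_star (a joint): how far the spray star is pressed down, in m: 0 up, 0.010 fully down on its hard stop. Its spring takes 6 N to start moving and 10 N at the stop, springs back when let go, and the vessel's own weight does not move it.
- tumbler: the tall steel tumbler, 135 mm high, the tallest vessel on the mat, standing mouth down. 100 to 200 g. Origin: centre of its mouth (the rim, underneath), z up towards its foot. Outside radius 34 mm at the rim, tapering evenly to 29 mm at the foot on top.
- mat: grey draining mat fixed on the counter, 260 mm (x) by 240 mm (y), 6 mm thick; origin under its centre. The tumbler, the short cup and the mug stand mouth down on it, in any order of places.
- short_cup: short steel cup, mouth down on the mat, 85 mm high, radius 36 mm; origin at the centre of its mouth. Leave it.
- mug: white mug with a handle, mouth down on the mat, 90 mm high, radius 38 mm, handle reaches 68 mm out along its y; origin at the centre of its mouth. Leave it.
- brush: pastry brush lying in the middle compartment of the tray, 210 mm long, 42 mm wide, 20 mm high; origin under its middle. Leave it.
- spoon: serving spoon lying in the compartment of the tray farthest from the rinser, 230 mm long, 52 mm wide, 20 mm high; origin under its middle. Leave it.
- soap: clear soap bottle at the back of the counter, 190 mm high, radius 32 mm; origin under its centre. Leave it.
- jar: white storage jar at the back of the counter, 120 mm high, radius 42 mm; origin under its centre. Leave it.
Mind the look-alikes: they are no part of the job. What is shaped like the tumbler but blue is not meant.

How it is judged:
On the way, in this order (a step that is already met when the one before it is completed fails the run):
1. the spatula lies flat in the empty compartment of the tray, let go (x of spatula in the frame of tray_slot between -0.022 and 0.022 m and y of spatula in the frame of tray_slot between -0.027 and 0.027 m and z of spatula in the frame of tray_slot between -0.006 and 0.006 m and angle between spatula's own z axis and vertical below 0.1 rad and angle between the x axis of spatula and the x axis of tray_slot, either way round below 0.3 rad and contact force between the fingers and spatula below 0.2 N and linear speed of spatula below 0.03 m/s), for 0.3 s.
2. the tumbler, gripped, mouth down and centred, presses the spray star fully down on its stop (value of joint rinse_star above 0.009 m and horizontal distance between tumbler and star_top below 0.01 m and z of tumbler in the frame of star_top between -0.006 and 0.006 m and angle between tumbler's own z axis and vertical below 0.1 rad and contact force between tumbler and rinser between 8 and 35 N and contact force between the fingers and tumbler above 3 N and contact force between each of the arm, the fingers and rinser below 0.5 N), for 0.3 s.
At the end, for the whole second after the job is handed in: Spatula let go, flat in the wide compartment (22 mm along, 27 mm across, 6 mm in height, 0.1 rad tilt). Tumbler gripped over 3 N, upright to 0.1 rad, within 10 mm of the star's axis, pressing it 8 to 35 N, star at least 9 of 10 mm down; robot not touching the rinser (all of step 1 and all of step 2); the arm keeps its last pose, push and grip.
It fails at once if the tumbler is rammed onto the rinser (over 50 N) (contact force between tumbler and rinser above 50 N).
It fails at once if another thing is moved more than 30 mm or tipped over (distance of any of short_cup, mug, brush, spoon, soap, jar from where it was at the start of the episode above 0.03 m or angle between any of short_cup, mug, brush, spoon, soap, jar's own z axis and vertical above 0.4 rad).
It also fails if it takes over 58 s, if anything falls off the work surface, if the arm or the gripper's body presses on something with over 40 N, if the wrist force passes 120 N, or if a joint passes its speed limit or range.

## Working session

There is one attempt and no reset: what is moved stays moved. The work goes in short steps, Python scripts to look and compute and a tool call to move; the robot and the scene stay as the last step left them, time stands still between calls to the robot, and variables do not carry over. Pictures are saved under pics/ and viewed, at most 10 in all, crops included, and the job is handed in when it is done.

Besides the shell and the picture viewer there is one more tool, called after ">>>" in YAML: its name, and indented under it one key for each argument. jog_arm: Moves the arm, as the interface text tells. Its arguments: {"type":"object","properties":{"moves":{"type":"array"}},"required":["moves"]}

```bash
ls; mkdir -p pics; cat > h.py <<'E'
from plant import *
import numpy as np, cv2
def cloud(f):
    d=f["depth"]; v,u=np.mgrid[:d.shape[0],:d.shape[1]]
    P=np.stack([(u-f["cx"])/f["fx"]*d,(v-f["cy"])/f["fy"]*d,d],-1)
    W=(P-np.array(f["t"]))@np.array(f["R"])
    W[d<=0]=np.nan
    return W
E
python3 - <<'E'
from h import *
np.set_printoptions(precision=3,suppress=True)
fs=[grab_frame(n) for n in("scene","top")]
for n,f in zip(("scene","top"),fs):
    cv2.imwrite(f"pics/{n}0.png",f["color"]); print(n,-np.array(f["R"]).T@f["t"], f["fx"])
    W=cloud(f)
    for o in ["spatula","tray","rinser","star_top","tumbler","mat","short_cup","mug","brush","spoon","soap","jar"]:
        for r in regions_of(o,f)[:4]:
            if r["p"]<.15: continue
            w=W[r["pixels"]]; w=w[~np.isnan(w[:,0])]
            print(o,round(r["p"],2),np.round(r["rect"]),len(w), np.percentile(w,[3,50,97],axis=0).tolist() and np.round(np.percentile(w,[3,50,97],axis=0),3).tolist())
print(state())
E
```

```text
pics
scene [ 1.286 -0.53   1.11 ] 404.8023963786034
spatula 0.66 [259. 197.  43.  54.] 528 [[0.512, -0.132, 0.036], [0.577, -0.008, 0.05], [0.645, 0.081, 0.057]]
tray 0.79 [326. 146. 100.  78.] 3713 [[0.338, 0.209, 0.001], [0.496, 0.329, 0.009], [0.649, 0.49, 0.032]]
rinser 0.78 [259. 201.  84.  64.] 2594 [[0.456, -0.115, 0.004], [0.592, -0.028, 0.01], [0.696, 0.067, 0.04]]
rinser 0.32 [250. 243.  23.  47.] 807 [[0.736, -0.208, 0.009], [0.768, -0.187, 0.115], [0.784, -0.154, 0.19]]
star_top 0.63 [258. 192.  23.  18.] 111 [[0.528, -0.06, 0.023], [0.564, -0.026, 0.041], [0.612, 0.006, 0.045]]
star_top 0.26 [327. 146. 104.  80.] 3634 [[0.338, 0.209, 0.0], [0.496, 0.325, 0.009], [0.65, 0.493, 0.032]]
tumbler 0.95 [195. 265.  28.  44.] 789 [[0.684, -0.367, 0.005], [0.722, -0.343, 0.103], [0.734, -0.314, 0.137]]
tumbler 0.67 [103. 220.  34.  41.] 852 [[0.341, -0.538, -0.0], [0.424, -0.509, 0.087], [0.435, -0.479, 0.136]]
tumbler 0.62 [171. 234.  26.  43.] 766 [[0.554, -0.385, 0.01], [0.592, -0.36, 0.102], [0.602, -0.33, 0.143]]
mat 0.86 [175. 227. 103.  86.] 2503 [[0.382, -0.419, 0.001], [
[... 2364 characters left out ...]
28]]
soap 0.89 [313. 136.  20.  24.] 407 [[0.721, -0.201, 0.019], [0.74, -0.17, 0.129], [0.769, -0.146, 0.192]]
jar 0.69 [233. 136.  30.  30.] 599 [[0.708, 0.059, 0.018], [0.737, 0.093, 0.118], [0.778, 0.13, 0.125]]
{'time': 1.3, 'joint_pos': array([-1.341,  0.053,  1.613,  0.   ,  1.476, -0.119]), 'joint_vel': array([ 0.002, -0.   , -0.   ,  0.001, -0.001, -0.   ]), 'joint_efforts': array([  0.001, -39.367, -37.046,  -0.   ,   0.   ,  -0.   ]), 'tool_pos': array([ 0.214, -0.587,  0.231]), 'tool_rot': array([-0.   ,  0.985,  0.174,  0.   ]), 'contact_force': array([ 0.64 , -0.328, -0.281]), 'ft_torque': array([-0.039, -0.009,  0.03 ]), 'grasp_force': 0.0, 'gripper_width': 1.0016344683944562}
```

```bash
python3 - <<'E'
import cv2
a=cv2.imread("pics/top0.png")[100:290,90:450]
cv2.imwrite("pics/topc.png",cv2.resize(a,None,fx=2.2,fy=2.2,interpolation=cv2.INTER_CUBIC))
a=cv2.imread("pics/scene0.png")[90:300,80:390]
cv2.imwrite("pics/scenec.png",cv2.resize(a,None,fx=2.5,fy=2.5,interpolation=cv2.INTER_CUBIC))
E
```

```text
(no output)
```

View pics/topc.png

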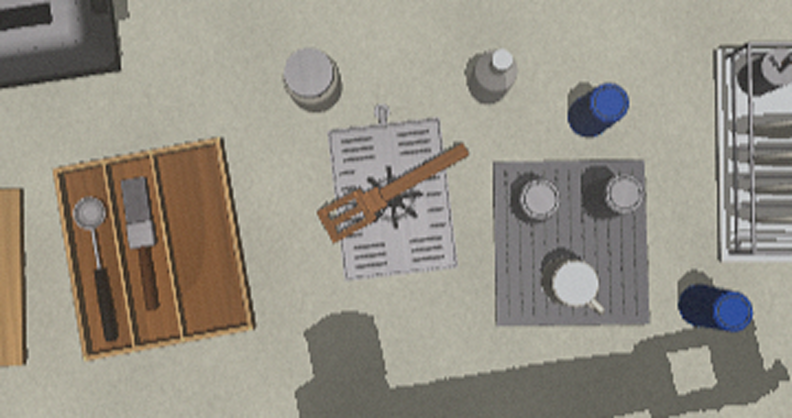

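View pics/scenec.png

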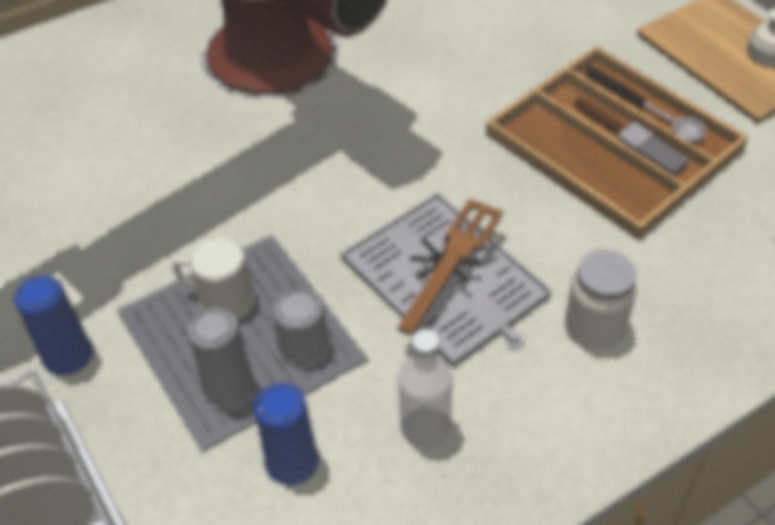

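The top view shows the spatula across the star, blade at crop (340,220) towards the tray. Tumbler look-alikes are the blue ones at (605,100) and (720,310) and the short cup at (540,200). The tall steel one on the mat at (623,195) is the tumbler. The wide compartment, to the right in the tray at (200,240), is empty.

```bash
python3 - <<'E'
from h import *
np.set_printoptions(precision=4,suppress=True)
f=grab_frame("top"); g=grab_frame("scene"); 
crop=f["color"][165:225,345:395]; cv2.imwrite("pics/tum.png",cv2.resize(crop,None,fx=8,fy=8,interpolation=cv2.INTER_CUBIC))
for nm,F in(("top",f),("scene",g)):
    W=cloud(F); print(nm)
    def sel(x0,x1,y0,y1,z0,z1):
        with np.errstate(invalid='ignore'):
            m=(W[...,0]>x0)&(W[...,0]<x1)&(W[...,1]>y0)&(W[...,1]<y1)&(W[...,2]>z0)&(W[...,2]<z1)
        return W[m],m
    def rect(p): 
        return cv2.minAreaRect((p[:,:2]*1000).astype(np.float32))
    hsv=cv2.cvtColor(F["color"],cv2.COLOR_BGR2HSV)
    p,m=sel(.42,.72,-.16,.12,.03,.075)
    w=m&(hsv[...,1]>90)
    p=W[w]; print("spat",rect(p),len(p)); c=p.mean(0); u,s,vt=np.linalg.svd(p[:,:2]-c[:2],full_matrices=False); d=vt[0]*np.sign(vt[0][1]); t=(p[:,:2]-c[:2])@d
    print(" pca c",c,"d",d,"range",t.min(),t.max(),"ends",c[:2]+d*t.min(),c[:2]+d*t.max())
    A=np.c_[t,np.ones(len(t))]; print(" z along fit",np.linalg.lstsq(A,p[:,2],rcond=None)[0])
    hm=t<-0.02
    hp=p[hm]; hc=hp.mean(0); q=np.linalg.svd(hp[:,:2]-hc[:2],full_matrices=False)[2][0]; print(" handle",hc,q,np.percentile(hp[:,2],[10,50,90]))
    p,m=sel(.3,.69,.18,.52,.022,.045); print("tray",rect(p))
    p,m=sel(.42,.72,-.16,.1,.005,.03); print("pan",rect(p))
    dark=(F["color"].max(-1)<70)
    p,m=sel(.5,.63,-.09,.03,.03,.055); pp=W[m&dark]; print("star",len(pp),rect(pp) if len(pp)>5 else 0, np.median(pp,0))
    p,m=sel(.5,.64,-.40,-.28,.13,.16); print("tum top",len(p),np.median(p,0),cv2.minEnclosingCircle((p[:,:2]*1000).astype(np.float32)), np.percentile(p[:,2],[10,50,90]))
    p,m=sel(.5,.64,-.29,-.19,.075,.12); print("cup",p.mean(0),cv2.minEnclosingCircle((p[:,:2]*1000).astype(np.float32)))
E
```

```text
top
spat ((581.3117065429688, -30.170135498046875), (53.90487289428711, 246.17086791992188), 28.738468170166016) 564
 pca c [ 0.5723 -0.0131  0.0511] d [-0.4878  0.8729] range -0.14234935903082818 0.10375369258305968 ends [ 0.6418 -0.1374] [0.5217 0.0774]
 z along fit [-0.035   0.0511]
 handle [ 0.6121 -0.0837  0.0543] [-0.4892  0.8722] [0.0511 0.0541 0.0575]
tray ((489.77130126953125, 350.70458984375), (306.3099365234375, 270.11834716796875), 10.852632522583008)
pan ((570.6973876953125, -30.290298461914062), (297.8318786621094, 256.0161437988281), 0.1675388365983963)
star 76 ((570.072021484375, -34.354042053222656), (89.35569763183594, 86.63719177246094), 6.1928863525390625) [ 0.5621 -0.0271  0.0421]
tum top 275 [ 0.5698 -0.3547  0.1408] ((569.573974609375, -356.25677490234375), 29.16036033630371) [0.1363 0.1408 0.1438]
cup [ 0.5639 -0.244   0.0901] ((564.6795654296875, -245.13705444335938), 31.409154891967773)
scene
spat ((584.3907470703125, -31.06786346435547), (50.686439514160156, 246.55828857421875), 28.17129135131836) 395
 pca c [ 0.5841 -0.0262  0.0508] d [-0.4917  0.8707] range -0.12781294582078206 0.11937424817209695 ends [ 0.647  -0.1375] [0.5254 0.0777]
 z along fit [-0.0325  0.0508]
 handle [ 0.6201 -0.0896  0.0531] [ 0.4907 -0.8713] [0.0504 0.0532 0.0558]
tray ((490.16009521484375, 351.0544128417969), (311.71453857421875, 277.0367736816406), 10.63189697265625)
pan ((572.5390625, -30.660003662109375), (249.2881622314453, 291.83648681640625), 88.66510009765625)
star 2 0 [ 0.5607 -0.0325  0.0416]
tum top 273 [ 0.5748 -0.3569  0.14  ] ((571.5435180664062, -356.31201171875), 29.901504516601562) [0.1353 0.14   0.1423]
cup [ 0.5709 -0.2462  0.0888] ((567.2841186523438, -244.86778259277344), 31.839874267578125)
```

View pics/tum.png

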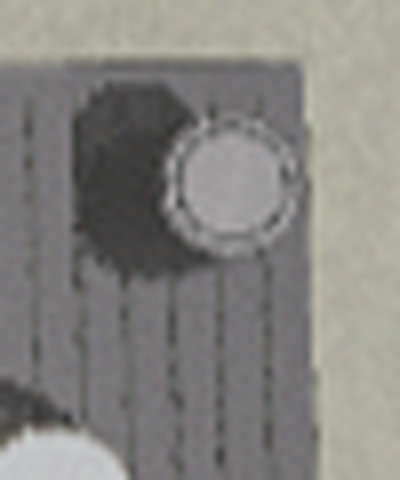

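The chosen tumbler in the crop is bare steel at full-frame pixel (374,188), top at 0.141 m; it is not blue. I'll move above the spatula handle.

>>> jog_arm:
  moves:
    - [[5, 2.73, -1.67, 0, 0, 0, 0], [5, 2.73, -1.67, 0, 0, 0, 0], [5, 2.73, -1.67, 0, 0, 0, 0], [5, 2.73, -1.67, 0, 0, 0, 0], [5, 2.73, -1.67, 0, 0, 0, 0], [5, 2.73, -1.67, 0, 0, 0, 0], [5, 2.73, -1.67, 0, 0, 0, 0], [5, 2.73, -1.67, 0, 0, 0, 0], [5, 2.73, -1.67, 0, 0, 0, 0], [5, 2.73, -1.67, 0, 0, 0, 0], [5, 2.73, -1.67, 0, 0, 0, 0], [5, 2.73, -1.67, 0, 0, 0, 0], [5, 2.73, -1.67, 0, 0, 0, 0], [5, 2.73, -1.67, 0, 0, 0, 0], [5, 2.73, -1.67, 0, 0, 0, 0], [5, 2.73, -1.67, 0, 0, 0, 0], [5, 2.73, -1.67, 0, 0, 0, 0], [5, 2.73, -1.67, 0, 0, 0, 0], [5, 2.73, -1.67, 0, 0, 0, 0], [5, 2.73, -1.67, 0, 0, 0, 0]]

```text
time: 3.07
tool_pos: [0.6134, -0.0854, 0.2314]
tool_rot: [0.0, 0.985, 0.174, 0.0]
contact_force: [0.0, -0.9, 0.1]
gripper_width: 0.583
grasp_force: 0.0
```

>>> jog_arm:
  moves:
    - [[5, 0, 0, 0, 0, 0, -0.12], [5, 0, 0, 0, 0, 0, -0.12], [5, 0, 0, 0, 0, 0, -0.12], [5, 0, 0, 0, 0, 0, -0.12], [5, 0, 0, 0, 0, 0, -0.12], [5, 0, 0, 0, 0, 0, -0.12], [5, 0, 0, 0, 0, 0, -0.12], [5, 0, 0, 0, 0, 0, -0.12], [5, 0, 0, 0, 0, 0, -0.12], [5, 0, 0, 0, 0, 0, -0.12], [5, 0, 0, 0, 0, 0, -0.12], [5, 0, 0, 0, 0, 0, -0.12], [5, 0, 0, 0, 0, 0, -0.12], [5, 0, 0, 0, 0, 0, -0.12], [5, 0, 0, 0, 0, 0, -0.05]]

```text
time: 4.32
tool_pos: [0.6126, -0.0869, 0.2313]
tool_rot: [0.0, 0.505, 0.863, 0.0]
contact_force: [-0.5, 0.4, -0.5]
gripper_width: 0.587
grasp_force: 0.0
```

```bash
cat >> h.py <<'E'
from scipy.spatial.transform import Rotation as Ro
def delta(target,yaw=None):
    s=state(); q=s["tool_rot"]; R=Ro.from_quat([q[1],q[2],q[3],q[0]]).as_matrix()
    y=np.degrees(np.arctan2(R[1,1],R[0,1]))
    print("t",round(s["time"],2),"pos",s["tool_pos"].round(4),"yawY",y.round(2),"tilt",R[:,2].round(3),"F",s["contact_force"].round(2),"w",round(s["gripper_width"],3),"gf",round(s["grasp_force"],1))
    print("delta cm tool",((np.array(target)-s["tool_pos"])@R*100).round(2), "turn z",None if yaw is None else round(-np.radians((yaw-y+180)%360-180),4))
E
python3 -c "
from h import *
delta([.6146,-.0872,.038],29.3)"
```

```text
t 4.32 pos [ 0.6126 -0.0869  0.2313] yawY 29.38 tilt [ 0. -0. -1.] F [-0.52  0.39 -0.46] w 0.587 gf 0.0
delta cm tool [-0.13  0.16 19.33] turn z 0.0014
```

>>> jog_arm:
  moves:
    - [[5, -0.13, 0.16, 2, 0, 0, 0], [5, 0, 0, 3, 0, 0, 0], [5, 0, 0, 3, 0, 0, 0], [5, 0, 0, 3, 0, 0, 0], [5, 0, 0, 3, 0, 0, 0], [5, 0, 0, 2, 0, 0, 0], [5, 0, 0, 1.5, 0, 0, 0], [5, 0, 0, 1, 0, 0, 0], [5, 0, 0, 0.8, 0, 0, 0], [5, 0, 0, 0, 0, 0, 0], [0, 0, 0, 0, 0, 0, 0], [0, 0, 0, 0, 0, 0, 0], [0, 0, 0, 0, 0, 0, 0], [0, 0, 0, 0, 0, 0, 0], [0, 0, 0, 0, 0, 0, 0], [0, 0, 0, 0, 0, 0, 0], [0, 0, 0, 0, 0, 0, 0], [0, 0, 0, 0, 0, 0, 0]]

```text
time: 5.82
tool_pos: [0.6158, -0.0875, 0.0396]
tool_rot: [0.001, 0.507, 0.862, 0.0]
contact_force: [1.3, -0.0, 5.4]
gripper_width: 0.237
grasp_force: 62.5
```

>>> jog_arm:
  moves:
    - [[0, 0, 0, -0.5, 0, 0, 0], [0, 0, 0, -1.5, 0, 0, 0], [0, 0, 0, -2, 0, 0, 0], [0, 0, 0, -2, 0, 0, 0], [0, 0, 0, -2, 0, 0, 0], [0, 0, 0, -1, 0, 0, 0], [0, 0, 0, 0, 0, 0, 0], [0, 0, 0, 0, 0, 0, 0]]

```text
time: 6.48
tool_pos: [0.6143, -0.0871, 0.1279]
tool_rot: [-0.0, 0.507, 0.862, -0.0]
contact_force: [0.2, 0.5, -0.3]
gripper_width: 0.237
grasp_force: 61.8
```

```bash
python3 - <<'E'
from h import *
np.set_printoptions(precision=4,suppress=True)
for n in("scene","top"):
    f=grab_frame(n); W=cloud(f); c=f["color"]
    if n=="scene": cv2.imwrite("pics/lift.png",cv2.resize(c[120:280,180:360],None,fx=3,fy=3))
    hsv=cv2.cvtColor(c,cv2.COLOR_BGR2HSV)
    with np.errstate(invalid='ignore'): m=(W[...,2]>.09)&(W[...,2]<.2)&(W[...,0]>.45)&(W[...,0]<.72)&(abs(W[...,1]+.03)<.15)&(hsv[...,1]>90)&(hsv[...,0]<20)
    p=W[m]; print(n,len(p))
    if len(p)>20:
        r=cv2.minAreaRect((p[:,:2]*1000).astype(np.float32)); print(r)
        d=np.array([-.489,.872]); t=p[:,:2]@d-np.array([.6158,-.0875])@d
        print("t range",t.min(),t.max(),"z fit",np.polyfit(t,p[:,2],1), [np.median(p[(t>a)&(t<a+.03),2]) for a in(0.02,.05,.1,.15)])
    # pan outline & star
    with np.errstate(invalid='ignore'): m=(W[...,2]>.005)&(W[...,2]<.03)&(W[...,0]>.44)&(W[...,0]<.70)&(abs(W[...,1]+.03)<.11)
    print("pan",cv2.minAreaRect((W[m][:,:2]*1000).astype(np.float32)))
    with np.errstate(invalid='ignore'): m=(W[...,2]>.034)&(W[...,2]<.052)&(W[...,0]>.5)&(W[...,0]<.65)&(abs(W[...,1]+.03)<.07)
    print("star",m.sum(),cv2.minEnclosingCircle((W[m][:,:2]*1000).astype(np.float32)),np.median(W[m],0))
delta([.6,0,.1],100.8)
E
```

```text
scene 245
((585.157958984375, -29.59241485595703), (51.99585723876953, 245.5305938720703), 30.054227828979492)
t range -0.05727707057473136 0.18835574177081213 z fit [-0.0366  0.1412] [np.float64(0.13992326242467007), np.float64(0.13945929594685913), np.float64(0.1362179806211924), np.float64(0.13508587601506572)]
pan ((575.5542602539062, -32.71504211425781), (249.41249084472656, 215.74014282226562), 2.6185827255249023)
star 117 ((569.683349609375, -22.70478057861328), 48.78770065307617) [ 0.5831 -0.0195  0.0411]
top 387
((559.9629516601562, 8.810440063476562), (54.442970275878906, 162.28131103515625), 30.66073226928711)
t range 0.029911414586062723 0.19221925393870587 z fit [-0.0418  0.1419] [np.float64(0.14163404800990725), np.float64(0.14016065004224346), np.float64(0.13616101288803356), np.float64(0.1352902445718845)]
pan ((578.63330078125, 20.163772583007812), (224.5165252685547, 237.87945556640625), 31.855548858642578)
star 66 ((573.5596923828125, -25.75929069519043), 43.965171813964844) [ 0.569  -0.039   0.0423]
t 6.58 pos [ 0.6133 -0.0869  0.1262] yawY 29.11 tilt [-0.003  0.001 -1.   ] F [-0.23 -0.54 -0.13] w 0.239 gf 61.8
delta cm tool [8.24 3.07 2.63] turn z -1.2512
```

View pics/lift.png

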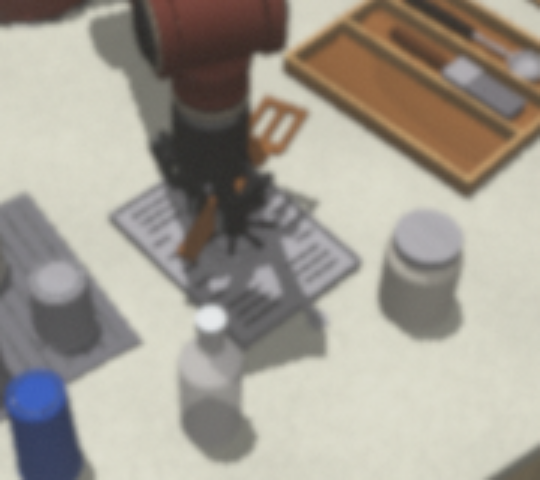

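Spatula held level, blade at (275,130) in the crop. Turn and carry to the tray.

>>> jog_arm:
  moves:
    - [[0, 0, 0, 0, 0, 0, -0.1], [0, 0, 0, 0, 0, 0, -0.12], [0, 0, 0, 0, 0, 0, -0.12], [0, 0, 0, 0, 0, 0, -0.12], [0, 0, 0, 0, 0, 0, -0.12], [0, 0, 0, 0, 0, 0, -0.12], [0, 0, 0, 0, 0, 0, -0.12], [0, 0, 0, 0, 0, 0, -0.12], [0, 0, 0, 0, 0, 0, -0.12], [0, 0, 0, 0, 0, 0, -0.12], [0, 0, 0, 0, 0, 0, -0.07]]

```text
time: 7.5
tool_pos: [0.6134, -0.0869, 0.126]
tool_rot: [-0.002, -0.096, 0.995, 0.001]
contact_force: [0.6, -0.7, -0.6]
gripper_width: 0.235
grasp_force: 61.8
```

>>> jog_arm:
  moves:
    - [[0, -0.2, 1.5, 0, 0, 0, 0], [0, -0.2, 2.5, 0, 0, 0, 0], [0, -0.2, 2.5, 0, 0, 0, 0], [0, -0.2, 2.5, 0, 0, 0, 0], [0, -0.2, 2.5, 0, 0, 0, 0], [0, -0.2, 2.5, 0, 0, 0, 0], [0, -0.2, 2.5, 0, 0, 0, 0], [0, -0.2, 2.5, 0, 0, 0, 0], [0, -0.2, 2.5, 0, 0, 0, 0], [0, -0.2, 2.5, 0, 0, 0, 0], [0, -0.2, 2.5, 0, 0, 0, 0], [0, -0.2, 2.5, 0, 0, 0, 0], [0, -0.2, 2.5, 0, 0, 0, 0], [0, -0.2, 2.5, 0, 0, 0, 0], [0, -0.2, 2, 0, 0, 0, 0], [0, -0.2, 1.2, 0, 0, 0, 0], [0, 0, 0, 0, 0, 0, 0], [0, 0, 0, 0, 0, 0, 0]]

```text
time: 9.0
tool_pos: [0.5761, 0.2844, 0.1273]
tool_rot: [-0.001, -0.094, 0.996, -0.0]
contact_force: [0.7, 0.2, -0.6]
gripper_width: 0.239
grasp_force: 61.8
```

```bash
python3 - <<'E'
from h import *
np.set_printoptions(precision=4,suppress=True)
delta([.574,.2895,.006],100.7)
for n in("scene","top"):
    f=grab_frame(n); W=cloud(f); c=f["color"]
    hsv=cv2.cvtColor(c,cv2.COLOR_BGR2HSV)
    with np.errstate(invalid='ignore'): m=(W[...,2]>.09)&(W[...,2]<.17)&(W[...,0]>.3)&(W[...,0]<.70)&(abs(W[...,1]-.28)<.1)&(hsv[...,1]>90)&(hsv[...,0]<20)
    p=W[m]; print(n,len(p))
    if len(p)>20:
        print(cv2.minAreaRect((p[:,:2]*1000).astype(np.float32)), p[:,0].min(),p[:,0].max(), [np.median(p[(p[:,0]>a)&(p[:,0]<a+.04)],0) for a in(.4,.45,.5,.6)])
    with np.errstate(invalid='ignore'): m=(W[...,2]>.02)&(W[...,2]<.045)&(W[...,0]>.3)&(W[...,0]<.69)&(W[...,1]>.18)&(W[...,1]<.52)
    print("tray",cv2.minAreaRect((W[m][:,:2]*1000).astype(np.float32)))
    with np.errstate(invalid='ignore'): m=(W[...,2]>.035)&(W[...,2]<.052)&(abs(W[...,0]-.57)<.07)&(abs(W[...,1]+.03)<.07)
    print("star",m.sum(),cv2.minEnclosingCircle((W[m][:,:2]*1000).astype(np.float32)),cv2.minAreaRect((W[m][:,:2]*1000).astype(np.float32)),W[m].mean(0))
    with np.errstate(invalid='ignore'): m=(W[...,2]>.01)&(W[...,2]<.03)&(abs(W[...,0]-.57)<.14)&(abs(W[...,1]+.03)<.12)
    print("pan",cv2.minAreaRect((W[m][:,:2]*1000).astype(np.float32)))
    if n=="top": cv2.imwrite("pics/over.png",cv2.resize(c[120:280,100:320],None,fx=3,fy=3))
E
```

```text
t 9.0 pos [0.5761 0.2844 0.1273] yawY 100.76 tilt [-0.001 -0.001 -1.   ] F [ 0.66  0.17 -0.55] w 0.239 gf 61.8
delta cm tool [ 0.09  0.55 12.13] turn z 0.0011
scene 305
((517.5376586914062, 275.626220703125), (240.65347290039062, 58.40986251831055), 13.249751091003418) 0.3955594837326636 0.6354391167094697 [array([0.4349, 0.2704, 0.135 ]), array([0.4674, 0.2594, 0.136 ]), array([0.5164, 0.2676, 0.1394]), array([0.6182, 0.2911, 0.1406])]
tray ((489.82745361328125, 351.25836181640625), (312.16015625, 275.31182861328125), 11.052383422851562)
star 204 ((569.919189453125, -23.897768020629883), 48.747310638427734) ((570.0626220703125, -25.291759490966797), (86.0060043334961, 92.43705749511719), 74.5279769897461) [ 0.5709 -0.0241  0.0411]
pan ((578.2600708007812, -21.96691131591797), (263.0389404296875, 184.6079559326172), 6.7894368171691895)
top 246
((512.4591674804688, 256.855224609375), (245.60948181152344, 34.404441833496094), 9.306034088134766) 0.3895781471103252 0.6320259738032263 [array([0.4181, 0.2396, 0.1358]), array([0.4649, 0.2445, 0.1364]), array([0.5216, 0.2632, 0.1405]), array([0.6207, 0.2838, 0.142 ])]
tray ((489.620849609375, 350.2050476074219), (305.37945556640625, 270.0022888183594), 10.851420402526855)
star 221 ((568.2413940429688, -24.682538986206055), 47.38499450683594) ((567.2734375, -25.41738510131836), (87.03388214111328, 88.66266632080078), 28.53168487548828) [ 0.5683 -0.0247  0.0421]
pan ((585.15673828125, -20.496871948242188), (273.1847839355469, 184.21719360351562), 7.063540458679199)
```

View pics/over.png

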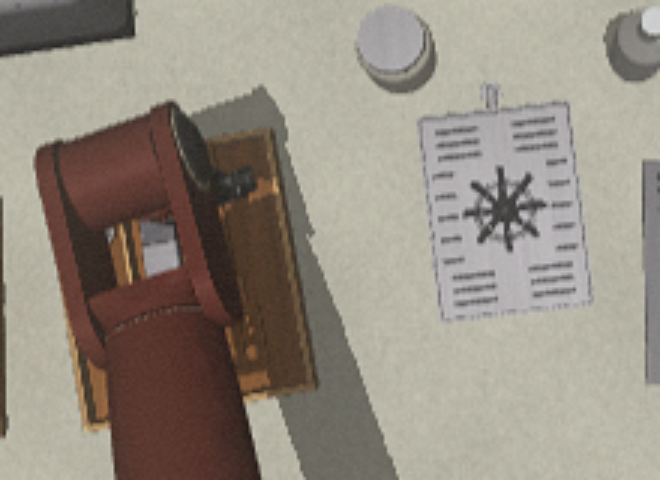

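The spatula hangs over the wide compartment (handle end at crop (262,186)) and the star is free at (505,208). Lower it.

>>> jog_arm:
  moves:
    - [[0, 0.3, 0.5, 1, 0, 0, 0], [0, 0, 0, 2, 0, 0, 0], [0, 0, 0, 2, 0, 0, 0], [0, 0, 0, 2, 0, 0, 0], [0, 0, 0, 2, 0, 0, 0], [0, 0, 0, 1, 0, 0, 0], [0, 0, 0, 1, 0, 0, 0], [0, 0, 0, 0.5, 0, 0, 0], [0, 0, 0, 0.3, 0, 0, 0], [0, 0, 0, 0.1, 0, 0, 0], [0, 0, 0, 0, 0, 0, 0], [0, 0, 0, 0, 0, 0, 0]]

```text
time: 10.1
tool_pos: [0.5737, 0.2889, 0.0104]
tool_rot: [0.001, -0.093, 0.996, 0.0]
contact_force: [0.3, -0.2, -0.7]
gripper_width: 0.235
grasp_force: 61.8
```

>>> jog_arm:
  moves:
    - [[0, 0, 0, 0.2, 0, 0, 0], [0, 0, 0, 0.2, 0, 0, 0], [0, 0, 0, 0, 0, 0, 0], [0, 0, 0, 0, 0, 0, 0]]

```text
time: 10.43
tool_pos: [0.573, 0.2886, 0.0054]
tool_rot: [0.0, -0.093, 0.996, 0.0]
contact_force: [0.4, 0.5, 0.4]
gripper_width: 0.237
grasp_force: 62.3
```

>>> jog_arm:
  moves:
    - [[2.5, 0, 0, 0, 0, 0, 0], [3, 0, 0, 0, 0, 0, 0], [4, 0, 0, 0, 0, 0, 0], [5, 0, 0, 0, 0, 0, 0], [5, 0, 0, 0, 0, 0, 0], [5, 0, 0, 0, 0, 0, 0], [5, 0, 0, -1, 0, 0, 0], [5, 0, 0, -3, 0, 0, 0], [5, 0, 0, -4, 0, 0, 0], [5, 0, 0, -4, 0, 0, 0], [8.54, 0, 0, -4, 0, 0, 0], [8.54, 0, 0, -4, 0, 0, 0], [8.54, 0, -1, -2, 0, 0, 0], [8.54, 0, -3, 0, 0, 0, 0], [8.54, 0, -3, 0, 0, 0, 0], [8.54, 0, -3, 0, 0, 0, 0], [8.54, 0, -3, 0, 0, 0, 0], [8.54, 0, -3, 0, 0, 0, 0], [8.54, 0, -3, 0, 0, 0, 0], [8.54, 0, -3, 0, 0, 0, 0]]

```text
time: 12.1
tool_pos: [0.6139, 0.071, 0.2263]
tool_rot: [0.0, -0.093, 0.996, -0.0]
contact_force: [0.3, 0.1, -0.2]
gripper_width: 1.0
grasp_force: 0.0
```

```bash
python3 - <<'E'
from h import *
np.set_printoptions(precision=4,suppress=True)
th=np.radians(10.85); X=np.array([np.cos(th),np.sin(th)]); Y=np.array([-X[1],X[0]]); slot=np.array([.4897,.3508])-.076*Y
print("slot",slot)
for n in("scene","top"):
    f=grab_frame(n); W=cloud(f); c=f["color"]
    if n=="top": cv2.imwrite("pics/placed.png",cv2.resize(c[140:280,100:420],None,fx=2.4,fy=2.4))
    for r in regions_of("spatula",f)[:1]:
        p=W[r["pixels"]]; p=p[~np.isnan(p[:,0])]
        q=np.c_[(p[:,:2]-slot)@X,(p[:,:2]-slot)@Y]; print(n,r["p"],len(p),np.percentile(q,[1,50,99],axis=0)*1000,np.percentile(p[:,2],[5,50,95]),
          cv2.minAreaRect((q*1000).astype(np.float32)))
        for a in(-.1,-.05,0,.05,.1):
            k=abs(q[:,0]-a)<.015; print(a,np.median(q[k,1])*1000,np.median(p[k,2])*1000)
delta([.569,-.355,.2],None)
E
```

```text
slot [0.504  0.2762]
scene 0.59 418 [[-103.432   -29.245 ]
 [ -12.2902   -4.3582]
 [ 125.2079   24.6671]] [0.004  0.0127 0.0193] ((10.604293823242188, 0.5291519165039062), (240.535400390625, 56.247093200683594), 1.528760552406311)
-0.1 1.4884616067412055 8.850602195886431
-0.05 -5.1288053915115075 10.722983716386375
0 -5.47130388866548 14.9417313620411
0.05 -3.7461397618122687 15.302732838837272
0.1 -4.023974251118929 15.929992675623845
top 0.6 736 [[-120.3853  -31.0017]
 [ -43.1845   -2.4868]
 [ 122.9693   25.38  ]] [0.0043 0.0129 0.0205] ((1.0447998046875, 7.060447692871094), (250.8042755126953, 62.25682067871094), 6.10560941696167)
-0.1 -4.611079572707909 9.616833968916925
-0.05 -4.189182377252752 11.863699985404486
0 -1.446675319903582 16.082942881091654
0.05 -0.799677665291517 16.13857909073825
0.1 0.25524308413905694 17.51699241703062
t 12.3 pos [0.6139 0.0719 0.226 ] yawY 100.63 tilt [ 0.  0. -1.] F [-0.47  0.72 -0.38] w 0.996 gf 0.0
delta cm tool [ 12.3  -41.13   2.57] turn z None
```

View pics/placed.png

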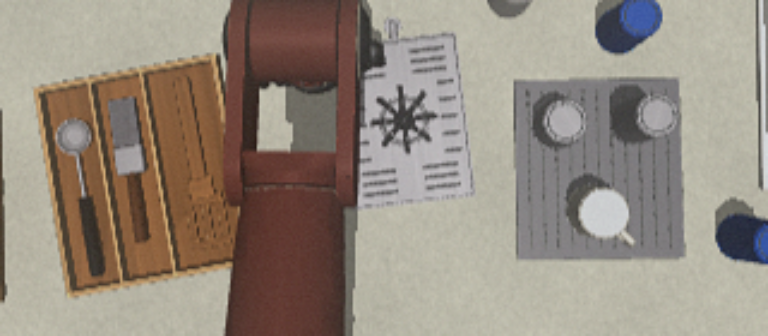

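The spatula lies in the wide compartment, blade at crop (208,215), and the brush and spoon are undisturbed. On to the tumbler at (657,115).

>>> jog_arm:
  moves:
    - [[8.54, 0.76, -2.58, 0, 0, 0, 0], [8.54, 0.76, -2.58, 0, 0, 0, 0], [8.54, 0.76, -2.58, 0, 0, 0, 0], [8.54, 0.76, -2.58, 0, 0, 0, 0], [8.54, 0.76, -2.58, 0, 0, 0, 0], [8.54, 0.76, -2.58, 0, 0, 0, 0], [8.54, 0.76, -2.58, 0, 0, 0, 0], [8.54, 0.76, -2.58, 0, 0, 0, 0], [8.54, 0.76, -2.58, 0, 0, 0, 0], [8.54, 0.76, -2.58, 0, 0, 0, 0], [8.54, 0.76, -2.58, 0, 0, 0, 0], [8.54, 0.76, -2.58, 0, 0, 0, 0], [8.54, 0.76, -2.58, 0, 0, 0, 0], [8.54, 0.76, -2.58, 0, 0, 0, 0], [8.54, 0.76, -2.58, 0, 0, 0, 0], [8.54, 0.76, -2.58, 0, 0, 0, 0], [8.54, 0, 0, 0, 0, 0, 0]]

```text
time: 13.72
tool_pos: [0.571, -0.3586, 0.2255]
tool_rot: [-0.0, -0.092, 0.996, -0.001]
contact_force: [1.1, -0.9, -0.6]
gripper_width: 0.999
grasp_force: 0.0
```

>>> jog_arm:
  moves:
    - [[8.54, 0, 0, 0, 0, 0, 0.1], [8.54, 0, 0, 0, 0, 0, 0.12], [8.54, 0, 0, 0, 0, 0, 0.12], [8.54, 0, 0, 0, 0, 0, 0.12], [8.54, 0, 0, 0, 0, 0, 0.12], [8.54, 0, 0, 0, 0, 0, 0.12], [8.54, 0, 0, 0, 0, 0, 0.1], [8.54, 0, 0, 0, 0, 0, 0], [8.54, 0, 0, 0, 0, 0, 0]]

```text
time: 14.47
tool_pos: [0.5719, -0.3543, 0.2255]
tool_rot: [0.0, 0.3, 0.954, 0.0]
contact_force: [0.7, 0.7, -0.4]
gripper_width: 1.002
grasp_force: 0.0
```

```bash
python3 - <<'E'
from h import *
np.set_printoptions(precision=4,suppress=True)
th=np.radians(10.85); X=np.array([np.cos(th),np.sin(th)]); Y=np.array([-X[1],X[0]]); slot=np.array([.4897,.3508])-.076*Y
f=grab_frame("top"); W=cloud(f)
for r in regions_of("spatula",f)[:1]:
    p=W[r["pixels"]]; p=p[~np.isnan(p[:,0])]
    q=np.c_[(p[:,:2]-slot)@X,(p[:,:2]-slot)@Y]; q=q[p[:,2]<.022]; print(r["p"],np.percentile(q,[1,50,99],axis=0)*1000)
for nm,F in(("top",f),("scene",grab_frame("scene"))):
    W=cloud(F)
    with np.errstate(invalid='ignore'):
        m=(W[...,2]>.034)&(W[...,2]<.052)&(abs(W[...,0]-.57)<.07)&(abs(W[...,1]+.025)<.07)
        print("star",cv2.minEnclosingCircle((W[m][:,:2]*1000).astype(np.float32)),W[m].mean(0))
        m=(W[...,2]>.009)&(W[...,2]<.03)&(abs(W[...,0]-.57)<.16)&(abs(W[...,1]+.03)<.12)
    mm=cv2.morphologyEx(m.astype(np.uint8),cv2.MORPH_OPEN,np.ones((3,3)))>0
    print("pan",cv2.minAreaRect((W[m][:,:2]*1000).astype(np.float32)))
delta([.5705,-.3565,.095],55)
E
```

```text
star ((568.349609375, -24.694475173950195), 47.4420051574707) [ 0.5684 -0.0248  0.0422]
pan ((593.1844482421875, -18.018516540527344), (290.2123107910156, 187.46609497070312), 6.86448335647583)
star ((570.1182250976562, -25.373783111572266), 48.70399475097656) [ 0.5708 -0.024   0.041 ]
pan ((592.3306884765625, -20.979843139648438), (291.34295654296875, 182.94296264648438), 6.910350322723389)
t 14.62 pos [ 0.5715 -0.3551  0.2254] yawY 55.03 tilt [ 0.  0. -1.] F [ 0.27  0.92 -0.44] w 1.0 gf 0.0
delta cm tool [ 0.   -0.18 13.04] turn z 0.0004
```

>>> jog_arm:
  moves:
    - [[8.54, 0, -0.15, 2, 0, 0, 0], [8.54, 0, 0, 2, 0, 0, 0], [8.54, 0, 0, 2, 0, 0, 0], [8.54, 0, 0, 2, 0, 0, 0], [8.54, 0, 0, 2, 0, 0, 0], [8.54, 0, 0, 1.5, 0, 0, 0], [8.54, 0, 0, 1, 0, 0, 0], [8.54, 0, 0, 0.5, 0, 0, 0], [8.54, 0, 0, 0, 0, 0, 0], [8.54, 0, 0, 0, 0, 0, 0], [7.5, 0, 0, 0, 0, 0, 0], [7, 0, 0, 0, 0, 0, 0], [6.7, 0, 0, 0, 0, 0, 0], [6.4, 0, 0, 0, 0, 0, 0], [0, 0, 0, 0, 0, 0, 0], [0, 0, 0, 0, 0, 0, 0], [0, 0, 0, 0, 0, 0, 0], [0, 0, 0, 0, 0, 0, 0], [0, 0, 0, 0, 0, 0, 0]]

```text
time: 16.2
tool_pos: [0.5709, -0.3577, 0.0965]
tool_rot: [0.001, 0.302, 0.953, -0.0]
contact_force: [0.3, -0.6, 6.0]
gripper_width: 0.674
grasp_force: 64.6
```

>>> jog_arm:
  moves:
    - [[0, 0, 0, -0.5, 0, 0, 0], [0, 0, 0, -1.5, 0, 0, 0], [0, 0, 0, -2, 0, 0, 0], [0, 0, 0, -2, 0, 0, 0], [0, 0, 0, -2, 0, 0, 0], [0, 0, 0, -2, 0, 0, 0], [0, 0, 0, -2, 0, 0, 0], [0, 0, 0, -1, 0, 0, 0], [0, 0, 0, 0, 0, 0, 0], [0, 0, 0, 0, 0, 0, 0]]

```text
time: 17.03
tool_pos: [0.5704, -0.3569, 0.2254]
tool_rot: [0.0, 0.302, 0.953, -0.0]
contact_force: [-0.5, 0.0, -2.8]
gripper_width: 0.675
grasp_force: 64.4
```

```bash
python3 - <<'E'
from h import *
delta([.5692,-.0248,.2],None)
f=grab_frame("scene"); cv2.imwrite("pics/tl.png",cv2.resize(f["color"][120:320,80:320],None,fx=3,fy=3))
W=cloud(f)
for r in regions_of("tumbler",f)[:4]:
    p=W[r["pixels"]]; p=p[~np.isnan(p[:,0])]; print(round(r["p"],2),np.round(r["rect"]),np.percentile(p,[3,50,97],axis=0).round(3).tolist(),p[:,2].min().round(3))
E
```

```text
t 17.03 pos [ 0.5704 -0.3569  0.2254] yawY 54.9 tilt [ 0. -0. -1.] F [-0.49  0.02 -2.77] w 0.675 gf 64.4
delta cm tool [19.19 27.1   2.54] turn z None
0.88 [197. 264.  28.  44.] [[0.684, -0.368, 0.005], [0.722, -0.343, 0.102], [0.734, -0.313, 0.137]] -0.003
0.85 [102. 219.  33.  39.] [[0.385, -0.537, 0.001], [0.425, -0.508, 0.088], [0.436, -0.478, 0.136]] -0.009
0.67 [162. 210.  28.  42.] [[0.564, -0.385, 0.143], [0.594, -0.363, 0.219], [0.602, -0.334, 0.271]] 0.135
```

View pics/tl.png

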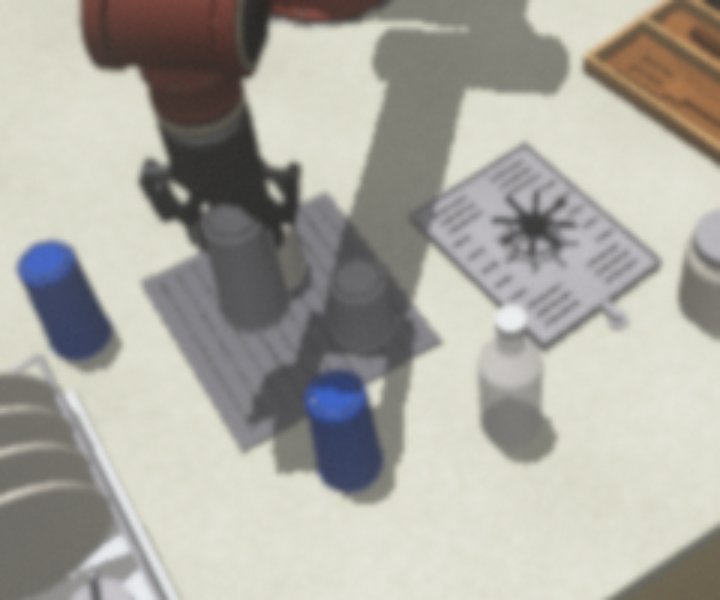

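The steel tumbler is held upright, mouth down, at crop (240,265). Now over the star at (537,228).

>>> jog_arm:
  moves:
    - [[0, 0.6, 0.85, 0, 0, 0, 0], [0, 1.35, 1.9, 0, 0, 0, 0], [0, 1.35, 1.9, 0, 0, 0, 0], [0, 1.35, 1.9, 0, 0, 0, 0], [0, 1.35, 1.9, 0, 0, 0, 0], [0, 1.35, 1.9, 0, 0, 0, 0], [0, 1.35, 1.9, 0, 0, 0, 0], [0, 1.35, 1.9, 0, 0, 0, 0], [0, 1.35, 1.9, 0, 0, 0, 0], [0, 1.35, 1.9, 0, 0, 0, 0], [0, 1.35, 1.9, 0, 0, 0, 0], [0, 1.35, 1.9, 0, 0, 0, 0], [0, 1.35, 1.9, 0, 0, 0, 0], [0, 1.35, 1.9, 0, 0, 0, 0], [0, 1.04, 1.55, 0, 0, 0, 0], [0, 0, 0, 1, 0, 0, 0], [0, 0, 0, 2, 0, 0, 0], [0, 0, 0, 2, 0, 0, 0], [0, 0, 0, 1, 0, 0, 0], [0, 0, 0, 0, 0, 0, 0]]

```text
time: 18.8
tool_pos: [0.5663, -0.0245, 0.1606]
tool_rot: [-0.004, 0.302, 0.953, -0.001]
contact_force: [-0.2, -0.3, -1.7]
gripper_width: 0.676
grasp_force: 64.5
```

```bash
python3 - <<'E'
from h import *
from scipy.optimize import least_squares
delta([.5692,-.0248,.132],None)
def fit(nm):
    f=grab_frame(nm); W=cloud(f)
    for r in regions_of("tumbler",f)[:5]:
        p=W[r["pixels"]]; p=p[~np.isnan(p[:,0])]; q=np.median(p,0)
        if abs(q[1]+.025)>.06: continue
        zt=state()["tool_pos"][2]-.0905
        p=p[(p[:,2]>zt+.005)&(p[:,2]<zt+.128)]
        g=lambda c: np.hypot(p[:,0]-c[0]-c[2]*(p[:,2]-zt),p[:,1]-c[1]-c[3]*(p[:,2]-zt))-(.034-.005*(p[:,2]-zt)/.135)
        s=least_squares(g,[.57,-.025,0,0],loss="soft_l1",f_scale=.002); print(nm,r["p"],len(p),"axis at rim, tilt",s.x.round(4),"zmin",np.percentile(p[:,2],2).round(4))
fit("scene"); fit("top")
f=grab_frame("scene"); cv2.imwrite("pics/ov.png",cv2.resize(f["color"][120:260,190:340],None,fx=4,fy=4))
E
```

```text
t 18.8 pos [ 0.5663 -0.0245  0.1606] yawY 54.88 tilt [-0.008  0.001 -1.   ] F [-0.2  -0.33 -1.72] w 0.676 gf 64.5
delta cm tool [-0.27  0.15  2.85] turn z None
scene 0.81 510 axis at rim, tilt [ 0.5638 -0.0215  0.0162  0.0006] zmin 0.0833
scene 0.32 1 axis at rim, tilt [ 0.7261 -0.1426  0.0179 -0.0135] zmin 0.189
```

View pics/ov.png

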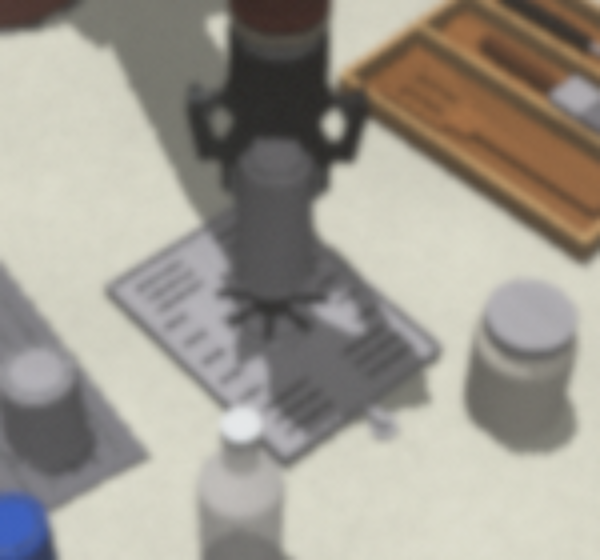

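The tumbler hangs over the star (star at crop (270,300)). Settle, lower in part, then recheck the centring.

>>> jog_arm:
  moves:
    - [[0, 0, 0, 0.5, 0, 0, 0], [0, 0, 0, 0.5, 0, 0, 0], [0, 0, 0, 0.3, 0, 0, 0], [0, 0, 0, 0, 0, 0, 0], [0, 0, 0, 0, 0, 0, 0], [0, 0, 0, 0, 0, 0, 0]]

```text
time: 19.55
tool_pos: [0.5693, -0.0249, 0.1523]
tool_rot: [-0.0, 0.302, 0.953, -0.0]
contact_force: [0.3, -0.8, -0.6]
gripper_width: 0.678
grasp_force: 64.5
```

```bash
python3 - <<'E'
from h import *
from scipy.optimize import least_squares
delta([.5692,-.0248,.132],None)
for nm in("scene","top"):
    f=grab_frame(nm); W=cloud(f); zt=state()["tool_pos"][2]-.0905
    hsv=cv2.cvtColor(f["color"],cv2.COLOR_BGR2HSV)
    with np.errstate(invalid='ignore'): m=(W[...,2]>zt+.01)&(W[...,2]<zt+.08)&(abs(W[...,0]-.57)<.05)&(abs(W[...,1]+.025)<.05)
    p=W[m]
    if len(p)<20: print(nm,len(p)); continue
    g=lambda c: np.hypot(p[:,0]-c[0],p[:,1]-c[1])-(.034-.005*(p[:,2]-zt)/.135)
    s=least_squares(g,[.57,-.025],loss="soft_l1",f_scale=.002); print(nm,len(p),s.x.round(4),np.median(abs(s.fun)))
E
```

```text
t 19.55 pos [ 0.5693 -0.0249  0.1523] yawY 54.89 tilt [-0.  0. -1.] F [ 0.27 -0.77 -0.63] w 0.678 gf 64.5
delta cm tool [0.01 0.01 2.03] turn z None
scene 275 [ 0.5679 -0.0221] 0.0009661152104924464
top 17
```

>>> jog_arm:
  moves:
    - [[0, 0, 0, 0.5, 0, 0, 0], [0, 0, 0, 0.5, 0, 0, 0], [0, 0, 0, 0.4, 0, 0, 0], [0, 0, 0, 0.2, 0, 0, 0], [0, 0, 0, 0.2, 0, 0, 0], [0, 0, 0, 0.1, 0, 0, 0], [0, 0, 0, 0.1, 0, 0, 0], [0, 0, 0, 0.1, 0, 0, 0], [0, 0, 0, 0, 0, 0, 0], [0, 0, 0, 0, 0, 0, 0]]

```text
time: 20.48
tool_pos: [0.5695, -0.0251, 0.1324]
tool_rot: [0.0, 0.302, 0.953, -0.0]
contact_force: [-3.1, -1.0, 3.8]
gripper_width: 0.679
grasp_force: 65.2
```

Contact at TCP z≈0.132; press on in small steps.

>>> jog_arm:
  moves:
    - [[0, 0, 0, 0.1, 0, 0, 0], [0, 0, 0, 0.1, 0, 0, 0], [0, 0, 0, 0.1, 0, 0, 0], [0, 0, 0, 0.1, 0, 0, 0], [0, 0, 0, 0.1, 0, 0, 0], [0, 0, 0, 0.1, 0, 0, 0], [0, 0, 0, 0.1, 0, 0, 0], [0, 0, 0, 0, 0, 0, 0], [0, 0, 0, 0, 0, 0, 0], [0, 0, 0, 0, 0, 0, 0]]

```text
time: 21.32
tool_pos: [0.5696, -0.0251, 0.1253]
tool_rot: [0.0, 0.302, 0.953, -0.0]
contact_force: [-4.0, -1.2, 7.6]
gripper_width: 0.676
grasp_force: 65.5
```

>>> jog_arm:
  moves:
    - [[0, 0, 0, 0.1, 0, 0, 0], [0, 0, 0, 0.1, 0, 0, 0], [0, 0, 0, 0, 0, 0, 0], [0, 0, 0, 0, 0, 0, 0], [0, 0, 0, 0, 0, 0, 0]]

```text
time: 21.73
tool_pos: [0.5696, -0.0252, 0.1235]
tool_rot: [0.0, 0.302, 0.953, -0.0]
contact_force: [-4.0, -0.8, 8.1]
gripper_width: 0.676
grasp_force: 65.6
```

>>> jog_arm:
  moves:
    - [[0, 0, 0, 0.05, 0, 0, 0], [0, 0, 0, 0.05, 0, 0, 0], [0, 0, 0, 0, 0, 0, 0], [0, 0, 0, 0, 0, 0, 0], [0, 0, 0, 0, 0, 0, 0]]

```text
time: 22.15
tool_pos: [0.5696, -0.0252, 0.1226]
tool_rot: [0.0, 0.302, 0.953, -0.0]
contact_force: [-5.1, 0.0, 7.4]
gripper_width: 0.678
grasp_force: 65.6
```

>>> jog_arm:
  moves:
    - [[0, 0, 0, 0.05, 0, 0, 0], [0, 0, 0, 0.05, 0, 0, 0], [0, 0, 0, 0, 0, 0, 0], [0, 0, 0, 0, 0, 0, 0], [0, 0, 0, 0, 0, 0, 0]]

```text
time: 22.57
tool_pos: [0.5698, -0.0252, 0.1224]
tool_rot: [0.001, 0.302, 0.953, -0.0]
contact_force: [-6.0, -1.4, 11.3]
gripper_width: 0.675
grasp_force: 66.0
```

>>> jog_arm:
  moves:
    - [[0, 0, 0, 0.05, 0, 0, 0], [0, 0, 0, 0, 0, 0, 0], [0, 0, 0, 0, 0, 0, 0], [0, 0, 0, 0, 0, 0, 0]]

```text
time: 22.9
tool_pos: [0.5699, -0.0253, 0.1224]
tool_rot: [0.001, 0.302, 0.953, -0.0]
contact_force: [-6.3, -0.4, 12.4]
gripper_width: 0.673
grasp_force: 66.2
```

The height stalls at 0.1224 after 10 mm of travel while the force rises, so the star is on its stop. One small margin step, then verify.

>>> jog_arm:
  moves:
    - [[0, 0, 0, 0.05, 0, 0, 0], [0, 0, 0, 0, 0, 0, 0], [0, 0, 0, 0, 0, 0, 0], [0, 0, 0, 0, 0, 0, 0], [0, 0, 0, 0, 0, 0, 0]]

```text
time: 23.32
tool_pos: [0.5701, -0.0253, 0.1223]
tool_rot: [0.001, 0.302, 0.953, -0.0]
contact_force: [-7.3, 0.1, 15.3]
gripper_width: 0.675
grasp_force: 66.4
```

```bash
python3 - <<'E'
from h import *
from scipy.optimize import least_squares
delta([.5692,-.0248,.1224],None)
f=grab_frame("scene"); W=cloud(f); zt=.032
with np.errstate(invalid='ignore'): m=(W[...,2]>.05)&(W[...,2]<.105)&(abs(W[...,0]-.57)<.05)&(abs(W[...,1]+.025)<.05)
p=W[m]; g=lambda c: np.hypot(p[:,0]-c[0],p[:,1]-c[1])-(.034-.005*(p[:,2]-zt)/.135)
print(len(p),least_squares(g,[.57,-.025],loss="soft_l1",f_scale=.002).x.round(4))
with np.errstate(invalid='ignore'): m=(W[...,2]>.022)&(W[...,2]<.046)&(abs(W[...,0]-.57)<.055)&(abs(W[...,1]+.025)<.055)&(f["color"].max(-1)<60)
print("star z",m.sum(),np.median(W[m][:,2]))
with np.errstate(invalid='ignore'): m=(W[...,2]>.15)&(W[...,2]<.18)&(abs(W[...,0]-.57)<.04)&(abs(W[...,1]+.025)<.04)&(f["color"].min(-1)>80)
print("foot z",m.sum(),np.median(W[m][:,2]) if m.any() else 0)
cv2.imwrite("pics/fin.png",cv2.resize(f["color"][120:260,190:340],None,fx=4,fy=4))
E
```

```text
t 23.32 pos [ 0.5701 -0.0253  0.1223] yawY 54.89 tilt [ 0.001 -0.001 -1.   ] F [-7.28  0.13 15.33] w 0.675 gf 66.4
delta cm tool [ 0.1  -0.01 -0.01] turn z None
209 [ 0.5681 -0.0223]
star z 0 nan
foot z 186 0.165724710268356
  return _methods._mean(a, axis=axis, dtype=dtype,
  ret = ret.dtype.type(ret / rcount)
```

View pics/fin.png

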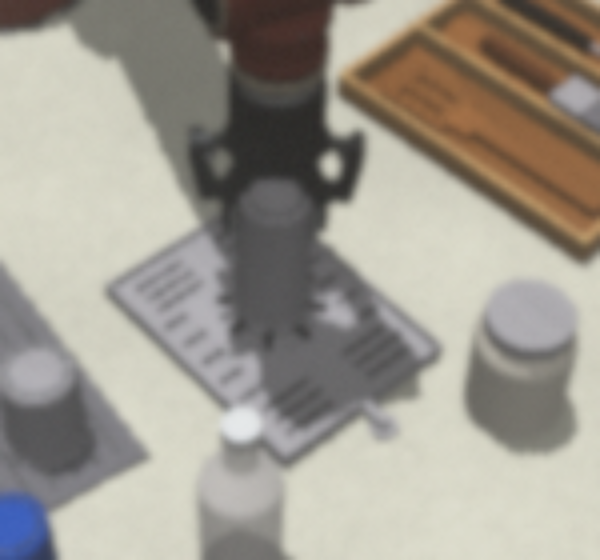

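The tumbler stands upright on the star with its spokes showing evenly round the rim at crop (265,335), foot at 0.166 m (0.167 expected when down), at about 15 N. Handing in.

```bash
python3 -c "
from plant import *
print(job_done())"
```

```text
the job is handed in; nothing more can be done
None
```

The job is handed in with no verdict returned; as last measured, the spatula lies flat in the tray's empty compartment, and the gripped steel tumbler holds the spray star on its stop, centred within about 3 mm at about 15 N.

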